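Rock the sealed driver boxes and reject the one with a loose part

ROBOT

A 6-joint arm with a two-finger parallel gripper is mounted at the origin on a cart in front of the work surface, level with it; the furniture and walls round the work are solid. World frame = base frame: x ahead of the robot, y to its left, z up, the work surface at z = 0. Lengths are in m, angles in rad, forces in N, time in s.
With the tool pointing down it reaches from about 0.35 to 0.775 m from the base axis. Payload 5.5 kg.
Tool frame: the origin (TCP) lies at the centre of the arm's flange, where the gripper is bolted on; the fingertips stand 173 mm ahead of it and the grasp point (between the pads) lies 155 mm ahead of it; z points along the fingers, y is the line along which they close (so a half turn about z gives the same grasp; the last joint's range is limited). The gripper opens to 85 mm and grips with 20 to 120 N. Pads are 22 mm wide; open, the fingers measure 114 mm over their backs; the gripper's body (76 mm by 85 mm) begins 54 mm behind the grasp point. The pads swing forward as they close: fully open they stand 13 mm farther back than shut.
Start: joints at [1.176, 0.313, 0.046, 1.304, 0, 1.431], TCP at [0.145, 0.556, 0.405] pointing down, gripper open.
Joint ranges: [-2.76, 2.76], [-0.86, 1.69], [-1.03, 1.26], [-2.2, 2.34], [-1.47, 1.5], [-3.14, 3.14]. Speed limits (rad/s): [2.57, 2.57, 3.14, 3.14, 3.14, 3.14].

INTERFACE

Orientations are given as [roll, pitch, yaw] about the fixed x, y, z axes, in that order (R = Rz(yaw) Ry(pitch) Rx(roll)).
In Python, from workcell import bot gives the robot as it stands.
- The arm moves only by the tool play_rows, never from a script. Its argument "motion" is text: rows parted by semicolons, each of 4 numbers parted by spaces: the shift along the tool's x, y, z in mm, then the turn about the tool's z in degrees. In form: tx ty tz yaw; .... A call has 1 to 8 rows; each row is the pose to reach, as a shift and turn from the pose commanded when the call began, along the tool's axes at that moment; what a row does not reach only later rows make up. A row lasts 1/12 s, in which the tool goes at most 41.7 mm and 7.16 degrees, less where a joint would pass 70% of its speed; a pose out of reach is approached as far as the arm can. A call with a gripper value outside its range is refused whole. "grip" is the finger opening in mm, from 0 to 85.4, set as the call begins (left out, the last holds). The fingers move at their own pace and stop on an object; the grip force is fixed at half the most. Time passes only in rows, so rows that repeat a pose let the fingers close. It gives the time, the measured TCP pose, the force, the opening and the grip force at its end, in the units of the state.
- bot.observe(): the state, without advancing time (a new reading comes with each control period).
- bot.snapshot(name): name is "scene" or "top" or "wrist"; returns the picture (420x560x3 uint8, red, green, blue); there is no depth.
- bot.camera_params(name): a dict with "K" (3x3 intrinsics, pixels), "xyz" and "orientation" of the camera in the world; the wrist camera has in their place "tool_from_camera" (4x4, takes a point from camera to tool coordinates, whose origin is the TCP and whose axes are the flange's). Camera axes: x right, y up, looking along -z (the intrinsics and any distortion apply to the point x, -y, -z); pixel columns grow to the right and rows downward; lengths in m; the calibration is good to about 2 mm. A picture is of the moment at which its call begins: read the wrist's pose just before it. camera_params takes no time and is no camera call.
- bot.hand_in(): hands the job in; it is judged then, once.
The state is a dict: "time_s": time; "joint_positions": joint angles; "dq": joint speeds; "tau": joint torques, N m; "eef_pos": TCP position; "orientation": TCP orientation; "contact_force": force on the tool from outside, world axes, zero at the start; "torque": the same for the moment, N m; "finger_gap": finger opening in m; "grip_force": force on a finger pad.
Only numpy, scipy, OpenCV 4.12 (cv2) and the standard library are available. Lean on these libraries where they do the work, as an engineer would, in place of code of your own. Each camera call takes 0.05 s, during which the arm holds its last target. There are 200 camera calls.

TASK

One of the three closed driver boxes has a part that has broken loose inside. Rock the boxes in their cradles by pressing down the yellow end and letting go: the sound ones swing back, while in the faulty one the part rolls across and the box stays down. Lay the faulty box flat in the red tray, lid up, without dropping it, and leave the sound ones lying in their own cradles.

Things in the scene. Friction and masses are not known exactly. Their poses are not given: they have to be found in the camera images.
- cradle_1_axle (a point): Centre of the axle of fixed cradle 1, 30 mm above the bench. x is level, along the cradle to its yellow end (the end away from the robot); y along the axle; z up. Aluminium foot 150x86 mm; its pivot cheeks reach 39 mm out sideways, 37 mm above the bench. It carries a dark steel see-saw trough, 204x60 mm over its end tabs, seat 5 mm above the axle, rim 6 mm above the seat.
- rocker_1 (a joint): Tilt of the see-saw of cradle 1 (rad): -0.2 (yellow end up, as at the start) to +0.2 (yellow end down). No spring: it rests on the heavier side. Under 2 N on the raised end of the box or trough tips it. It swings back in under 0.5 s.
- box_1_center (a point): Centre of closed driver box 1, white with a grey lid, 140 mm long (x, to the yellow end), 52 wide (y), 40 high (z), 190 g in all, loose in the trough of cradle 1, this point 25 mm over the axle. Grasp across y. All look alike. Each holds a 70 g part at the end away from the yellow: held fast in two boxes, loose in one, where it rolls to the lower end within 0.8 s and keeps it down.
- cradle_2_axle (a point): Centre of the axle of fixed cradle 2, 30 mm above the bench. x is level, along the cradle to its yellow end (the end away from the robot); y along the axle; z up. Aluminium foot 150x86 mm; its pivot cheeks reach 39 mm out sideways, 37 mm above the bench. It carries a dark steel see-saw trough, 204x60 mm over its end tabs, seat 5 mm above the axle, rim 6 mm above the seat.
- rocker_2 (a joint): Tilt of the see-saw of cradle 2 (rad): -0.2 (yellow end up, as at the start) to +0.2 (yellow end down). No spring: it rests on the heavier side. Under 2 N on the raised end of the box or trough tips it. It swings back in under 0.5 s.
- box_2_center (a point): Centre of closed driver box 2, white with a grey lid, 140 mm long (x, to the yellow end), 52 wide (y), 40 high (z), 190 g in all, loose in the trough of cradle 2, this point 25 mm over the axle. Grasp across y. All look alike. Each holds a 70 g part at the end away from the yellow: held fast in two boxes, loose in one, where it rolls to the lower end within 0.8 s and keeps it down.
- cradle_3_axle (a point): Centre of the axle of fixed cradle 3, 30 mm above the bench. x is level, along the cradle to its yellow end (the end away from the robot); y along the axle; z up. Aluminium foot 150x86 mm; its pivot cheeks reach 39 mm out sideways, 37 mm above the bench. It carries a dark steel see-saw trough, 204x60 mm over its end tabs, seat 5 mm above the axle, rim 6 mm above the seat.
- rocker_3 (a joint): Tilt of the see-saw of cradle 3 (rad): -0.2 (yellow end up, as at the start) to +0.2 (yellow end down). No spring: it rests on the heavier side. Under 2 N on the raised end of the box or trough tips it. It swings back in under 0.5 s.
- box_3_center (a point): Centre of closed driver box 3, white with a grey lid, 140 mm long (x, to the yellow end), 52 wide (y), 40 high (z), 190 g in all, loose in the trough of cradle 3, this point 25 mm over the axle. Grasp across y. All look alike. Each holds a 70 g part at the end away from the yellow: held fast in two boxes, loose in one, where it rolls to the lower end within 0.8 s and keeps it down.
- tray_in (a point): Centre of the inner floor of the red open reject tray, 190 mm (x) by 150 mm (y) outside, 26 mm high, walls and floor 4 mm thick; this point is 4 mm above the bench. Fixed; may stand in any of the four places of the row.
Mind the look-alikes: they are no part of the job. Leave any orange look-alike of the part that bears cradle_1_axle alone.

How it is judged:
By the outcome, as a careful person would: the job done as asked, in the order asked, and still so for the second after the job is handed in, with the robot touching nothing.
It also fails if it takes over 72 s, if anything falls off the work surface, if the arm or the gripper's body presses on something with over 40 N, if the wrist force passes 120 N, or if a joint passes its speed limit or range.

## Working session

There is one attempt and no reset: what is moved stays moved. The work goes in short steps, Python scripts to look and compute and a tool call to move; the robot and the scene stay as the last step left them, time stands still between calls to the robot, and variables do not carry over. Pictures are saved under pics/ and viewed, at most 13 in all, crops included, and the job is handed in when it is done.

Besides the shell and the picture viewer there is one more tool, called after "Emit:" by a JSON object that holds its "fn" and its "kwargs". play_rows: Moves the arm, as the interface text tells. Its arguments: {"type":"object","properties":{"motion":{"type":"string"},"grip":{"type":"number"}},"required":["motion"]}

```bash
mkdir -p pics
python3 - <<'E'
from workcell import bot
import cv2,numpy as np
o=bot.observe();print({k:np.round(v,3) for k,v in o.items()})
for n in("scene","top"):
    im=bot.snapshot(n);cv2.imwrite(f"pics/{n}0.png",im[:,:,::-1])
    p=bot.camera_params(n);print(n,p)
print(bot.camera_params("wrist"))
E
```

```text
{'time_s': np.float64(0.0), 'joint_positions': array([ 1.176,  0.314,  0.045,  1.304, -0.   ,  1.431]), 'dq': array([ 0.   ,  0.001, -0.   ,  0.001, -0.002, -0.   ]), 'tau': array([ 0.0000e+00, -4.8064e+01,  2.9853e+01,  2.0000e-02, -0.0000e+00,
        0.0000e+00]), 'eef_pos': array([0.145, 0.556, 0.404]), 'orientation': array([-3.14 , -0.   ,  2.887]), 'contact_force': array([0.165, 0.393, 0.285]), 'torque': array([-0.025,  0.017,  0.073]), 'grip_force': np.float64(0.0), 'finger_gap': np.float64(0.085)}
scene {'K': array([[455.81275582,   0.        , 277.51141027],
       [  0.        , 455.81275582, 213.56955512],
       [  0.        ,   0.        ,   1.        ]]), 'xyz': array([-0.25242503,  1.14574331,  0.69142267]), 'orientation': array([ 1.16550026, -0.02334986, -2.55961841])}
top {'K': array([[468.1905429 ,   0.        , 280.596442  ],
       [  0.        , 468.1905429 , 209.43923174],
       [  0.        ,   0.        ,   1.        ]]), 'xyz': array([ 0.30516006, -0.06714579,  1.72190324]), 'orientation': array([ 1.35401909e-01,  1.03773052e-03, -1.59998683e+00])}
{'K': array([[338.34482109,   0.        , 279.49902694],
       [  0.        , 338.34482109, 212.15820185],
       [  0.        ,   0.        ,   1.        ]]), 'tool_from_camera': array([[ 7.23991966e-05,  9.50226051e-01,  3.11561305e-01,
         7.93249029e-02],
       [ 9.99999983e-01, -1.58907593e-05, -1.83910457e-04,
         1.50380537e-03],
       [-1.69805561e-04,  3.11561313e-01, -9.50226036e-01,
         3.14189392e-02],
       [ 0.00000000e+00,  0.00000000e+00,  0.00000000e+00,
         1.00000000e+00]])}
```

View pics/top0.png

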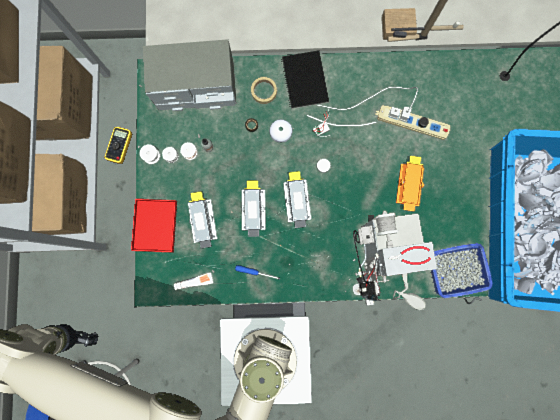

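View pics/scene0.png

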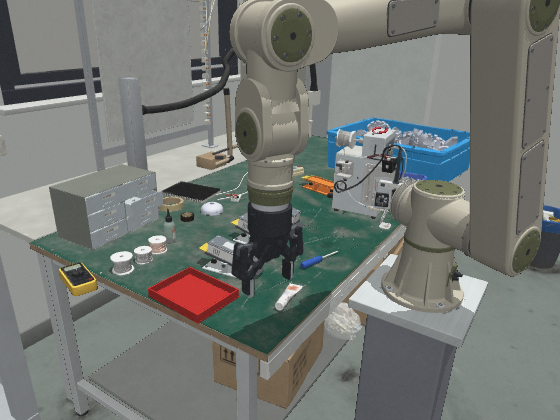

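The top view shows three white boxes with yellow ends at pixels (202,218), (254,208) and (296,200). The orange look-alike at (410,183) is to be left alone, and the red tray is at (155,225). I'll confirm this in an enlarged crop.

```bash
python3 - <<'E'
import cv2
im=cv2.imread("pics/top0.png")[165:265,125:325]
cv2.imwrite("pics/crop0.png",cv2.resize(im,None,fx=4,fy=4,interpolation=cv2.INTER_CUBIC))
E
cat > h.py <<'E'
import numpy as np,cv2
from workcell import bot
from scipy.spatial.transform import Rotation as R
def ray(cam,u,v):
    p=bot.camera_params(cam);d=np.linalg.inv(p["K"])@[u,v,1];d=np.array([d[0],-d[1],-d[2]])
    if cam=="wrist":
        o=bot.observe();Rt=R.from_euler("xyz",o["orientation"]).as_matrix();T=p["tool_from_camera"]
        return o["eef_pos"]+Rt@T[:3,3],Rt@T[:3,:3]@d
    return p["xyz"],R.from_euler("xyz",p["orientation"]).as_matrix()@d
def at(cam,u,v,z):
    o,d=ray(cam,u,v);return o+d*(z-o[2])/d[2]
def proj(cam,P):
    p=bot.camera_params(cam);c=R.from_euler("xyz",p["orientation"]).as_matrix().T@(np.array(P)-p["xyz"])
    q=p["K"]@[c[0],-c[1],-c[2]];return q[:2]/q[2]
E
```

```text
(no output)
```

View pics/crop0.png

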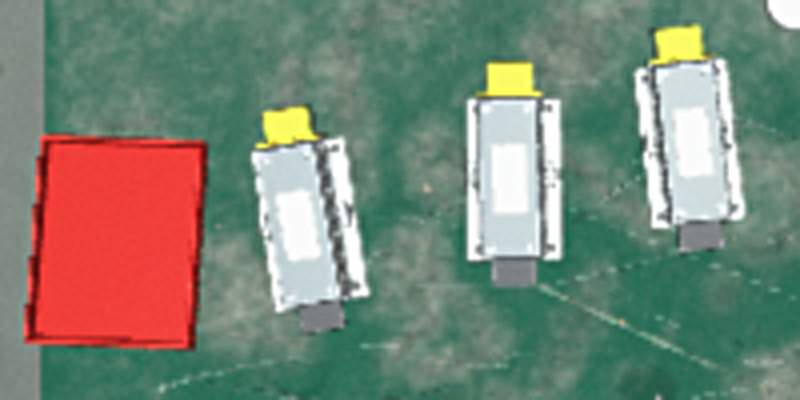

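The crop confirms it: the three white and grey boxes lie in cradles with yellow tabs at the far end, at crop pixels (288,127), (511,80) and (680,44). The red tray is on the left, centred near (117,243).

Run:
```python
from h import *
f=lambda u,v,z:at("top",125+(u+.5)/4-.5,165+(v+.5)/4-.5,z)
for n,lid,y,g in(("A",(298,224),(288,127),(323,317)),("B",(509.5,178),(511,80),(514,272)),("C",(693,141),(680,44),(700,236))):
    l=f(*lid,.074);a=f(*y,.053);b=f(*g,.017);d=(a-b)[:2]
    ang=np.arctan2(d[1],d[0]);print(n,"lid",l[:2].round(4),"tabs",a.round(4),b.round(4),"len",np.hypot(*d).round(3),"yaw",np.degrees(ang).round(1),"axle",(l[:2]+.0089*d/np.hypot(*d)).round(4))
for c in((43,137),(206,142),(190,347),(28,340)): print(f(*c,.026)[:2].round(4))
print(np.mean([f(*c,.026)[:2] for c in((43,137),(206,142),(190,347),(28,340))],0))
```

```text
A lid [0.4981 0.2176] tabs [0.589  0.2297 0.053 ] [0.419  0.2052 0.017 ] len 0.172 yaw 8.2 axle [0.5069 0.2188]
B lid [0.5337 0.0295] tabs [0.6262 0.0275 0.053 ] [0.4549 0.0306 0.017 ] len 0.171 yaw -1.0 axle [0.5426 0.0294]
C lid [ 0.5622 -0.1345] tabs [ 0.6549 -0.1266  0.053 ] [ 0.483  -0.1402  0.017 ] len 0.172 yaw 4.5 axle [ 0.5711 -0.1338]
[0.5909 0.4592]
[0.5818 0.3097]
[0.3948 0.324 ]
[0.4054 0.4704]
[0.49323562 0.39083944]
```

Emit:
{"fn": "play_rows", "kwargs": {"motion": "-523 -199 104 -22; -523 -199 104 -22; -523 -199 104 -22; -523 -199 104 -22; -523 -199 104 -22; -523 -199 104 -22; -523 -199 104 -22; -523 -199 104 -22", "grip": 0}}

```text
time_s: 0.77
eef_pos: [0.4056, 0.3705, 0.3449]
orientation: [-3.141, -0.0, -3.012]
contact_force: [-0.3, 1.1, 0.4]
finger_gap: -0.0002
grip_force: 0.0
```

```bash
cat >> h.py <<'E'
def go(x,y,z,yawdeg):
    o=bot.observe();Rt=R.from_euler("xyz",o["orientation"]).as_matrix()
    s=Rt.T@(np.array([x,y,z])-o["eef_pos"])*1000
    t=-(yawdeg-np.degrees(o["orientation"][2]));t=(t+180)%360-180
    print("shift",s.round(1),"turn",round(t,1))
def st():
    o=bot.observe();print(o["time_s"].round(2),o["eef_pos"].round(4),np.degrees(o["orientation"]).round(1),"F",o["contact_force"].round(1),"q",o["joint_positions"].round(2),o["finger_gap"])
E
python3 -c "
from h import *
st();go(.601,.232,.28,188.2)"
```

```text
Traceback (most recent call last):
  File "h.py", line 21, in st
    o=bot.observe();print(o["time_s"].round(2),o["eef_pos"].round(4),np.degrees(o["orientation"]).round(1),"F",o["contact_force"].round(1),"q",o["joint_positions"].round(2),o["finger_gap"])
                          ^^^^^^^^^^^^^^^^^
AttributeError: 'float' object has no attribute 'round'
```

```bash
sed -i 's/o\["time_s"\].round(2)/round(o["time_s"],2)/' h.py
python3 -c "
from h import *
st();go(.601,.232,.28,188.2)"
```

```text
0.77 [0.4056 0.3705 0.3449] [-180.    -0.  -172.6] F [-0.3  1.1  0.4] q [ 0.59  0.29 -0.14  1.15  0.    0.46] -0.0002337011027569884
shift [-175.9 -162.6   64.8] turn -0.8
```

Emit:
{"fn": "play_rows", "kwargs": {"motion": "-176 -163 65 -1; -176 -163 65 -1; -176 -163 65 -1; -176 -163 65 -1; -176 -163 65 -1; -176 -163 65 -1; -176 -163 65 -1; -176 -163 65 -1"}}

```text
time_s: 1.43
eef_pos: [0.6011, 0.2311, 0.2785]
orientation: [-3.141, -0.003, -2.999]
contact_force: [-0.7, 0.3, -0.2]
finger_gap: 0.0004
grip_force: 0.0
```

Run:
```python
from h import *
st();go(.601,.232,.28,188.2)
cv2.imwrite("pics/w1.png",bot.snapshot("wrist")[:,:,::-1])
```

```text
1.43 [0.6011 0.2311 0.2785] [-180.    -0.2 -171.8] F [-0.7  0.3 -0.2] q [0.24 0.51 0.02 1.09 0.   0.1 ] 0.0004084106675603484
shift [ 0.   0.9 -1.5] turn -0.0
```

View pics/w1.png

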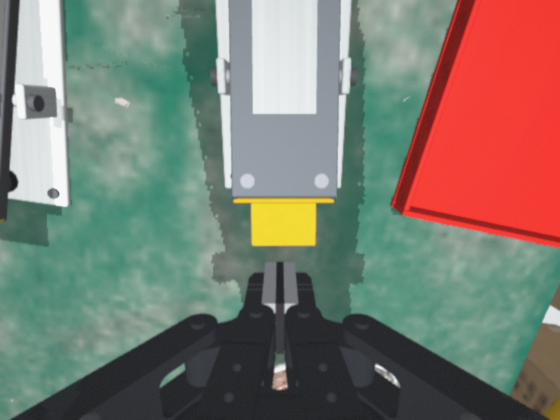

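The wrist view shows box A square in the picture. Its yellow tab spans rows 203 to 245 at column 284, with the closed fingers just in front of it.

Run:
```python
from h import *
ax=np.array([.5069,.2188]);e=np.array([np.cos(np.radians(8.2)),np.sin(np.radians(8.2))])
for u,v,z in((284,203,.050),(284,245,.055)):
    p=at("wrist",u,v,z);d=p[:2]-ax;print(p.round(4),d@e,d@[-e[1],e[0]])
# lid end at z~.09
p=at("wrist",(230+337)/2,198,.087);d=p[:2]-ax;print(p.round(4),d@e,d@[-e[1],e[0]])
```

```text
[0.5794 0.2332 0.05  ] 0.0737839307768431 0.003957697271544619
[0.6047 0.237  0.055 ] 0.09943029444213408 0.004045782201962173
[0.5661 0.2305 0.087 ] 0.060285385593714526 0.003167072515487127
```

Emit:
{"fn": "play_rows", "kwargs": {"motion": "0 3 38 0; 0 3 50 0; 0 3 58 0; 0 3 66 0; 0 3 74 0; 0 3 82 0; 0 3 87 0; 0 3 87 0"}}

```text
time_s: 2.15
eef_pos: [0.5992, 0.2361, 0.1927]
orientation: [-3.142, -0.001, -2.995]
contact_force: [-0.3, 0.5, 0.2]
finger_gap: -0.0001
grip_force: 0.1
```

Emit:
{"fn": "play_rows", "kwargs": {"motion": "0 0 0 0; 0 0 0 0; 0 0 0 0; 0 0 0 0; 0 0 0 0; 0 0 0 0; 0 0 0 0; 0 0 0 0"}}

```text
time_s: 2.82
eef_pos: [0.5996, 0.2361, 0.1937]
orientation: [3.142, 0.0, -2.995]
contact_force: [-0.1, -0.4, -0.2]
finger_gap: 0.0001
grip_force: 0.2
```

Emit:
{"fn": "play_rows", "kwargs": {"motion": "0 0 0 0; 0 0 0 0; 0 0 0 0; 0 0 0 0; 0 0 -25 0; 0 0 -60 0; 0 0 -87 0; 0 0 -87 0"}}

```text
time_s: 3.48
eef_pos: [0.6014, 0.2366, 0.2871]
orientation: [3.14, 0.01, -2.995]
contact_force: [0.7, 0.4, 1.9]
finger_gap: 0.0001
grip_force: 0.0
```

Emit:
{"fn": "play_rows", "kwargs": {"motion": "0 0 0 0; 0 0 0 0; 0 0 0 0; 0 0 0 0; 0 0 0 0; 0 0 0 0; 0 0 0 0; 0 0 0 0"}}

```text
time_s: 4.15
eef_pos: [0.5995, 0.236, 0.2802]
orientation: [-3.142, -0.001, -2.995]
contact_force: [0.1, 0.9, 0.1]
finger_gap: -0.0004
grip_force: 0.0
```

Run:
```python
from h import *
st();go(.6376,.0277,.28,179)
cv2.imwrite("pics/w2.png",bot.snapshot("wrist")[:,:,::-1])
```

```text
4.15 [0.5995 0.236  0.2802] [-180.    -0.  -171.6] F [0.1 0.9 0.1] q [0.25 0.5  0.02 1.09 0.   0.1 ] -0.0003595330641398552
shift [-7.300e+00 -2.117e+02  2.000e-01] turn 9.4
```

View pics/w2.png

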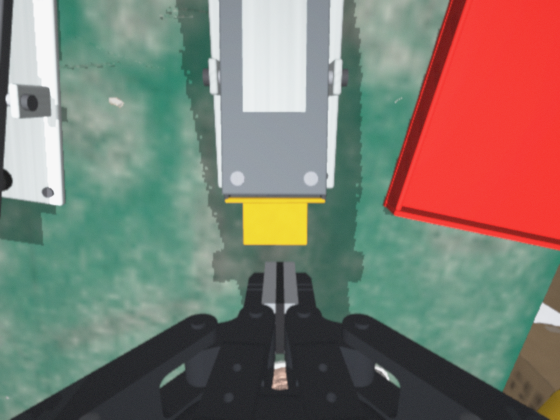

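Box A looks unchanged after the press (lid end at row 196, tab at 203 to 245), so it swung back and is sound. Next is box B.

Emit:
{"fn": "play_rows", "kwargs": {"motion": "-7 -212 0 9; -7 -212 0 9; -7 -212 0 9; -7 -212 0 9; -7 -212 0 9; -7 -212 0 9; -7 -212 0 9; -7 -212 0 9"}}

```text
time_s: 4.87
eef_pos: [0.6374, 0.027, 0.2804]
orientation: [3.141, -0.0, 3.13]
contact_force: [-0.1, -0.1, -0.5]
finger_gap: -0.0001
grip_force: 0.0
```

Run:
```python
from h import *
st();go(.6376,.0277,.28,179)
w=bot.snapshot("wrist");cv2.imwrite("pics/w3.png",w[:,:,::-1])
h=cv2.inRange(cv2.cvtColor(w,cv2.COLOR_RGB2HSV),(22,150,120),(35,255,255))
n,l,s,c=cv2.connectedComponentsWithStats(h);print(s[1:][s[1:,4]>200],c[1:][s[1:,4]>200])
```

```text
4.87 [0.6374 0.027  0.2804] [180.   -0.  179.3] F [-0.1 -0.1 -0.5] q [-0.08  0.49  0.01  1.08  0.   -0.07] -8.674356635248011e-05
shift [-0.2  0.7  0.4] turn 0.3
[[ 235  197   99   48 3180]
 [  11  239   71   49 2629]] [[283.51761006 218.94150943]
 [ 46.22441993 263.78737162]]
```

Emit:
{"fn": "play_rows", "kwargs": {"motion": "3 1 38 0; 3 1 50 0; 3 1 58 0; 3 1 66 0; 3 1 74 0; 3 1 82 0; 3 1 88 0; 3 1 88 0"}}

```text
time_s: 5.58
eef_pos: [0.6347, 0.0286, 0.1919]
orientation: [3.141, 0.0, 3.131]
contact_force: [0.2, 0.2, -0.5]
finger_gap: 0.0001
grip_force: 0.3
```

Emit:
{"fn": "play_rows", "kwargs": {"motion": "0 0 0 0; 0 0 0 0; 0 0 0 0; 0 0 0 0; 0 0 0 0; 0 0 0 0; 0 0 0 0; 0 0 0 0"}}

```text
time_s: 6.25
eef_pos: [0.6345, 0.0283, 0.1927]
orientation: [3.142, 0.0, 3.131]
contact_force: [0.5, 0.1, 0.6]
finger_gap: -0.0
grip_force: 0.0
```

Run:
```python
from h import *
st()
w=bot.snapshot("wrist");cv2.imwrite("pics/w4.png",w[:,:,::-1])
```

```text
6.25 [0.6345 0.0283 0.1927] [180.    0.  179.4] F [0.5 0.1 0.6] q [-0.08  0.56 -0.11  0.9   0.   -0.07] -4.143109911319807e-05
```

View pics/w4.png

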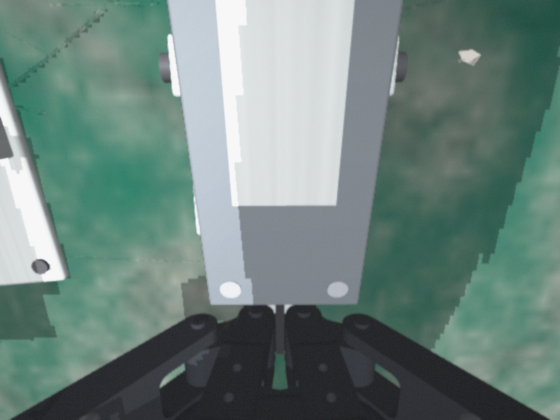

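Emit:
{"fn": "play_rows", "kwargs": {"motion": "0 0 0 0; 0 0 0 0; 0 0 0 0; 0 0 0 0; 0 0 -25 0; 0 0 -60 0; 0 0 -87 0; 0 0 -87 0"}}

```text
time_s: 6.97
eef_pos: [0.6363, 0.0283, 0.2859]
orientation: [-3.141, 0.01, 3.131]
contact_force: [0.7, 0.2, 0.2]
finger_gap: 0.0002
grip_force: 0.0
```

Emit:
{"fn": "play_rows", "kwargs": {"motion": "0 0 0 0; 0 0 0 0; 0 0 0 0; 0 0 0 0; 0 0 0 0; 0 0 0 0; 0 0 0 0; 0 0 0 0"}}

```text
time_s: 7.63
eef_pos: [0.6344, 0.0284, 0.2792]
orientation: [3.141, -0.001, 3.131]
contact_force: [-0.2, 0.1, -0.4]
finger_gap: -0.0001
grip_force: 0.0
```

```bash
cat >> h.py <<'E'
def tabs():
    w=bot.snapshot("wrist")
    h=cv2.inRange(cv2.cvtColor(w,cv2.COLOR_RGB2HSV),(22,150,120),(35,255,255))
    n,l,s,c=cv2.connectedComponentsWithStats(h);print(s[1:][s[1:,4]>200].tolist())
    return w
E
python3 - <<'E'
from h import *
st();go(.6658,-.1264,.28,184.5)
w=tabs();cv2.imwrite("pics/w5.png",w[:,:,::-1])
E
```

```text
7.63 [0.6344 0.0284 0.2792] [180.   -0.  179.4] F [-0.2  0.1 -0.4] q [-0.08  0.49 -0.    1.08  0.   -0.07] -9.98856252879154e-05
shift [ -33.  -154.5   -0.8] turn -5.1
[[255, 220, 54, 9, 440], [10, 243, 69, 50, 2593]]
```

With the fingers at (280,310), the tab was fully down. After release, B's tab stays down and shows only rows 220 to 229, so B is the faulty box. A's tab is still up. There's time to rock C too, to complete the check.

Emit:
{"fn": "play_rows", "kwargs": {"motion": "-31 -154 0 -5; -31 -154 0 -5; -31 -154 0 -5; -31 -154 0 -5; -31 -154 0 -5; -31 -154 0 -5; -31 -154 0 -5; -31 -154 0 -5"}}

```text
time_s: 8.35
eef_pos: [0.6636, -0.1247, 0.2794]
orientation: [3.141, -0.001, -3.064]
contact_force: [0.9, 0.6, -0.4]
finger_gap: -0.0001
grip_force: 0.0
```

Run:
```python
from h import *
st();go(.6658,-.1264,.28,184.5);tabs()
```

```text
8.35 [ 0.6636 -0.1247  0.2794] [ 180.    -0.  -175.5] F [ 0.9  0.6 -0.4] q [-0.3   0.56  0.12  1.13  0.   -0.38] -8.493556566918863e-05
shift [-2.1 -1.9 -0.6] turn -0.0
[[468, 167, 61, 42, 1374], [230, 200, 100, 48, 3191]]
```

Emit:
{"fn": "play_rows", "kwargs": {"motion": "-1 0 38 0; -1 0 50 0; -1 0 58 0; -1 0 66 0; -1 0 74 0; -1 0 82 0; -1 0 87 0; -1 0 87 0"}}

```text
time_s: 9.07
eef_pos: [0.6646, -0.1258, 0.1916]
orientation: [3.141, -0.001, -3.065]
contact_force: [0.0, 0.3, 0.3]
finger_gap: 0.0
grip_force: 0.2
```

Emit:
{"fn": "play_rows", "kwargs": {"motion": "0 0 0 0; 0 0 0 0; 0 0 0 0; 0 0 0 0; 0 0 0 0; 0 0 0 0; 0 0 0 0; 0 0 0 0"}}

```text
time_s: 9.73
eef_pos: [0.6649, -0.1259, 0.1927]
orientation: [3.142, 0.0, -3.065]
contact_force: [0.3, -0.5, 0.1]
finger_gap: 0.0004
grip_force: 0.1
```

Emit:
{"fn": "play_rows", "kwargs": {"motion": "0 0 0 0; 0 0 0 0; 0 0 0 0; 0 0 0 0; 0 0 -25 0; 0 0 -60 0; 0 0 -87 0; 0 0 -87 0"}}

```text
time_s: 10.4
eef_pos: [0.6667, -0.1264, 0.2864]
orientation: [-3.138, 0.009, -3.065]
contact_force: [0.9, 0.3, 1.4]
finger_gap: 0.0002
grip_force: 0.0
```

Emit:
{"fn": "play_rows", "kwargs": {"motion": "0 0 0 0; 0 0 0 0; 0 0 0 0; 0 0 0 0; 0 0 0 0; 0 0 0 0; 0 0 0 0; 0 0 0 0"}}

```text
time_s: 11.07
eef_pos: [0.6648, -0.1258, 0.2792]
orientation: [3.141, -0.0, -3.065]
contact_force: [-1.0, -0.1, -0.8]
finger_gap: 0.0002
grip_force: 0.0
```

Run:
```python
from h import *
st();tabs()
```

```text
11.07 [ 0.6648 -0.1258  0.2792] [ 180.    -0.  -175.6] F [-1.  -0.1 -0.8] q [-0.31  0.57  0.12  1.13  0.   -0.38] 0.00016119726063241408
[[470, 166, 62, 41, 1406], [232, 198, 100, 48, 3237]]
```

C also swung back, so B is the faulty box. I'll go above B with the gripper open.

Run:
```python
from h import *
go(.550,.0303,.29,179)
```

```text
shift [102.5 164.5 -10.6] turn 5.4
```

Emit:
{"fn": "play_rows", "kwargs": {"motion": "103 164 -11 5.4; 103 164 -11 5.4; 103 164 -11 5.4; 103 164 -11 5.4; 103 164 -11 5.4; 103 164 -11 5.4; 103 164 -11 5.4; 103 164 -11 5.4", "grip": 85}}

```text
time_s: 11.78
eef_pos: [0.5502, 0.0296, 0.291]
orientation: [-3.141, 0.002, 3.124]
contact_force: [0.1, -1.1, 0.4]
finger_gap: 0.0847
grip_force: 0.0
```

Run:
```python
from h import *
st();go(.550,.0303,.29,179)
w=bot.snapshot("wrist");cv2.imwrite("pics/w6.png",w[:,:,::-1])
```

```text
11.78 [0.5502 0.0296 0.291 ] [-1.80e+02  1.00e-01  1.79e+02] F [ 0.1 -1.1  0.4] q [-0.09  0.33 -0.22  1.02 -0.   -0.07] 0.08472800916562816
shift [0.2 0.7 1. ] turn 0.0
```

View pics/w6.png

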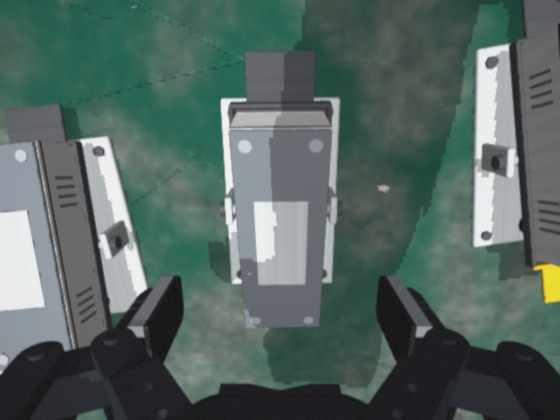

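The lid of box B runs from row 128 (far, raised end) to row 327 (yellow end, down), centred on column 281 between the open fingers.

Run:
```python
from h import *
a=at("wrist",280,128,.0877);b=at("wrist",281,327,.0602)
print(a,b,(a+b)/2,np.hypot(*(a-b)[:2]),np.degrees(np.arctan2(*(b-a)[1::-1])))
```

```text
[0.48433667 0.03189634 0.0877    ] [0.62146839 0.03022538 0.0602    ] [0.55290253 0.03106086 0.07395   ] 0.13714190184696307 -0.6981159677701972
```

Emit:
{"fn": "play_rows", "kwargs": {"motion": "-5 1 35 0; -5 1 60 0; -5 1 72 0; -5 1 77 0; -5 1 77 0; -5 1 77 0"}}

```text
time_s: 12.33
eef_pos: [0.5554, 0.0299, 0.2138]
orientation: [3.142, 0.0, 3.123]
contact_force: [-0.3, -1.1, -0.1]
finger_gap: 0.0849
grip_force: 0.0
```

Emit:
{"fn": "play_rows", "kwargs": {"motion": "0 0 0 0; 0 0 0 0; 0 0 0 0; 0 0 0 0; 0 0 0 0; 0 0 0 0; 0 0 0 0; 0 0 0 0", "grip": 40}}

```text
time_s: 13.0
eef_pos: [0.5553, 0.0306, 0.2149]
orientation: [-3.141, 0.003, 3.124]
contact_force: [-0.1, -1.5, 6.4]
finger_gap: 0.0508
grip_force: 63.1
```

Emit:
{"fn": "play_rows", "kwargs": {"motion": "0 0 -4 0; 0 0 -10 0; 0 0 -18 0; 0 0 -30 0; 0 0 -50 0; 0 0 -70 0; 0 0 -80 0; 0 0 -80 0"}}

```text
time_s: 13.67
eef_pos: [0.5555, 0.0307, 0.2964]
orientation: [-3.141, 0.005, 3.124]
contact_force: [0.3, -0.5, -2.2]
finger_gap: 0.0512
grip_force: 63.7
```

Run:
```python
from h import *
st();go(.495,.391,.2949,176)
w=bot.snapshot("wrist");cv2.imwrite("pics/w7.png",w[:,:,::-1])
```

```text
13.67 [0.5555 0.0307 0.2964] [-180.     0.3  179. ] F [ 0.3 -0.5 -2.2] q [-0.09  0.33 -0.2   1.03  0.   -0.07] 0.05123616649613854
shift [ 66.7 359.2   1.1] turn 3.0
```

View pics/w7.png

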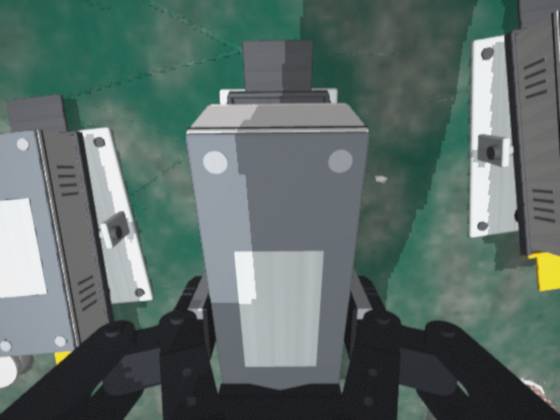

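Emit:
{"fn": "play_rows", "kwargs": {"motion": "10 20 -35 0; 30 60 -38 0; 42 100 -38 3; 56 140 -38 3; 60 180 -38 3; 62 220 -38 3; 62 260 -38 3; 62 300 -38 3"}}

```text
time_s: 14.38
eef_pos: [0.4967, 0.3336, 0.33]
orientation: [-3.14, -0.002, 3.072]
contact_force: [0.8, -0.8, -2.3]
finger_gap: 0.0508
grip_force: 64.2
```

Run:
```python
from h import *
st();go(.4995,.391,.24,176)
```

```text
14.38 [0.4967 0.3336 0.33  ] [-1.799e+02 -1.000e-01  1.760e+02] F [ 0.8 -0.8 -2.3] q [ 0.46  0.39 -0.03  1.15  0.    0.53] 0.050760559339747685
shift [ 1.  57.5 89.9] turn 0.0
```

Emit:
{"fn": "play_rows", "kwargs": {"motion": "1 40 0 0; 1 58 0 0; 1 58 10 0; 1 58 40 0; 1 58 70 0; 1 58 95 0; 1 58 108 0; 1 58 115 0"}}

```text
time_s: 15.05
eef_pos: [0.4991, 0.3879, 0.2118]
orientation: [-3.137, -0.006, 3.071]
contact_force: [-1.2, 0.3, -1.5]
finger_gap: 0.0511
grip_force: 64.5
```

Run:
```python
from h import *
st()
for n in("wrist","scene"):
    w=bot.snapshot(n);cv2.imwrite(f"pics/{n}8.png",w[:,:,::-1])
```

```text
15.05 [0.4991 0.3879 0.2118] [-179.7   -0.4  176. ] F [-1.2  0.3 -1.5] q [ 0.53  0.54 -0.1   0.94 -0.    0.6 ] 0.0510745323237892
```

View pics/wrist8.png

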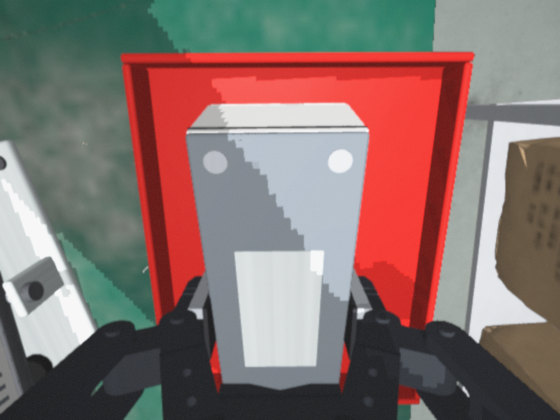

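The box is centred in the tray between the side walls (columns 135 to 465), tilted yellow end down. I'll check the length fit, then push it down gently.

Run:
```python
from h import *
for p in((297,56),(408,402),(470,56),(125,58)): print(at("wrist",*p,.026).round(4))
print("box end",at("wrist",278,130,.0877-.0031))
```

```text
[0.4027 0.4036 0.026 ]
[0.5951 0.4591 0.026 ]
[0.4079 0.4766 0.026 ]
[0.3983 0.3307 0.026 ]
box end [0.42827696 0.3941311  0.0846    ]
```

Emit:
{"fn": "play_rows", "kwargs": {"motion": "0 2 5 0; 0 2 9 0; 0 2 11 0; 0 2 12 0; 0 2 13 0; 0 2 14 0; 0 2 15 0; 0 2 16 0"}}

```text
time_s: 15.82
eef_pos: [0.501, 0.3917, 0.2007]
orientation: [3.141, 0.0, 3.072]
contact_force: [0.1, -1.2, -2.6]
finger_gap: 0.0511
grip_force: 64.5
```

Emit:
{"fn": "play_rows", "kwargs": {"motion": "0 0 1 0; 0 0 2 0; 0 0 3 0; 0 0 4 0; 0 0 5 0; 0 0 6 0; 0 0 7 0; 0 0 8 0"}}

```text
time_s: 16.48
eef_pos: [0.5006, 0.3922, 0.1953]
orientation: [3.139, 0.001, 3.073]
contact_force: [-7.9, -0.1, 15.5]
finger_gap: 0.0511
grip_force: 66.2
```

Emit:
{"fn": "play_rows", "kwargs": {"motion": "0 0 1 0; 0 0 2 0; 0 0 3 0; 0 0 3 0"}}

```text
time_s: 16.82
eef_pos: [0.5006, 0.3925, 0.1922]
orientation: [3.139, 0.001, 3.073]
contact_force: [-7.5, 1.0, 12.7]
finger_gap: 0.051
grip_force: 66.6
```

It's rotating at a steady 13 N or so, so I'll continue.

Emit:
{"fn": "play_rows", "kwargs": {"motion": "0 0 1 0; 0 0 2 0; 0 0 3 0; 0 0 4 0; 0 0 4 0"}}

```text
time_s: 17.23
eef_pos: [0.5006, 0.3926, 0.188]
orientation: [3.139, 0.001, 3.073]
contact_force: [-7.1, 0.8, 12.1]
finger_gap: 0.0512
grip_force: 67.1
```

Run:
```python
from h import *
st()
w=bot.snapshot("wrist");cv2.imwrite("pics/w9.png",w[:,:,::-1])
```

```text
17.23 [0.5006 0.3926 0.188 ] [1.798e+02 1.000e-01 1.761e+02] F [-7.1  0.8 12.1] q [ 0.54  0.57 -0.12  0.88  0.    0.61] 0.051209353836617254
```

View pics/w9.png

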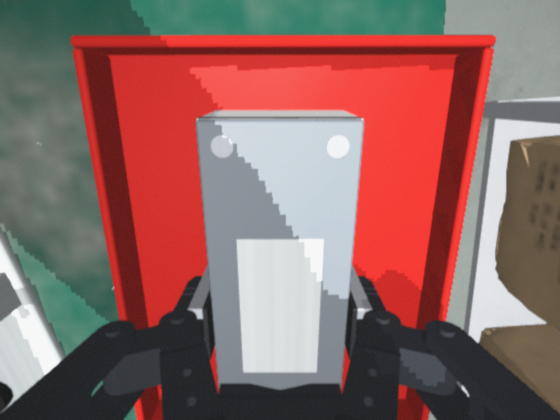

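The box is levelling: the lid end is now 167 px wide, down from 180. I'll press the last few millimetres.

Emit:
{"fn": "play_rows", "kwargs": {"motion": "0 0 0.7 0; 0 0 1.4 0; 0 0 2.1 0; 0 0 2.1 0"}}

```text
time_s: 17.62
eef_pos: [0.5006, 0.3926, 0.1859]
orientation: [3.139, 0.001, 3.073]
contact_force: [-6.5, 0.3, 12.6]
finger_gap: 0.0513
grip_force: 67.4
```

Emit:
{"fn": "play_rows", "kwargs": {"motion": "0 0 0.5 0; 0 0 1 0; 0 0 1 0"}}

```text
time_s: 17.87
eef_pos: [0.5007, 0.3926, 0.1851]
orientation: [3.139, 0.001, 3.073]
contact_force: [-6.3, 0.1, 11.8]
finger_gap: 0.0513
grip_force: 67.4
```

Emit:
{"fn": "play_rows", "kwargs": {"motion": "0 0 0.5 0; 0 0 1 0; 0 0 1 0"}}

```text
time_s: 18.12
eef_pos: [0.5007, 0.3926, 0.1848]
orientation: [3.139, 0.002, 3.073]
contact_force: [-8.4, 1.1, 16.5]
finger_gap: 0.0512
grip_force: 68.1
```

Emit:
{"fn": "play_rows", "kwargs": {"motion": "0 0 0.5 0; 0 0 1 0; 0 0 1 0"}}

```text
time_s: 18.37
eef_pos: [0.5007, 0.3926, 0.1848]
orientation: [3.139, 0.002, 3.073]
contact_force: [-10.6, -1.2, 22.2]
finger_gap: 0.051
grip_force: 68.8
```

The downward motion stopped at 0.1848 with the force rising, so the box is flat. Releasing.

Emit:
{"fn": "play_rows", "kwargs": {"motion": "0 0 -1.5 0; 0 0 -1.5 0; 0 0 -1.5 0; 0 0 -1.5 0; 0 0 -1.5 0; 0 0 -1.5 0", "grip": 78}}

```text
time_s: 18.87
eef_pos: [0.501, 0.3915, 0.1814]
orientation: [-3.141, -0.001, 3.072]
contact_force: [-0.4, 0.4, 0.2]
finger_gap: 0.0783
grip_force: 0.0
```

Emit:
{"fn": "play_rows", "kwargs": {"motion": "0 0 -10 0; 0 0 -30 0; 0 0 -60 0; 0 0 -100 0; 0 0 -140 0; 0 0 -180 0; 0 0 -180 0; 0 0 -180 0"}}

```text
time_s: 19.53
eef_pos: [0.5017, 0.3921, 0.3663]
orientation: [3.137, 0.006, 3.072]
contact_force: [-0.2, -0.2, -0.7]
finger_gap: 0.078
grip_force: 0.0
```

Run:
```python
from h import *
st()
w=bot.snapshot("wrist");t=bot.snapshot("top")
a=cv2.resize(t[165:265,125:325],(560,280),interpolation=cv2.INTER_CUBIC)
cv2.imwrite("pics/f.png",np.vstack([cv2.resize(w,(400,300)),cv2.resize(a,(400,200))])[:,:,::-1])
```

```text
19.53 [0.5017 0.3921 0.3663] [179.7   0.4 176. ] F [-0.2 -0.2 -0.7] q [0.54 0.44 0.14 1.26 0.   0.61] 0.07798660332175142
```

View pics/f.png

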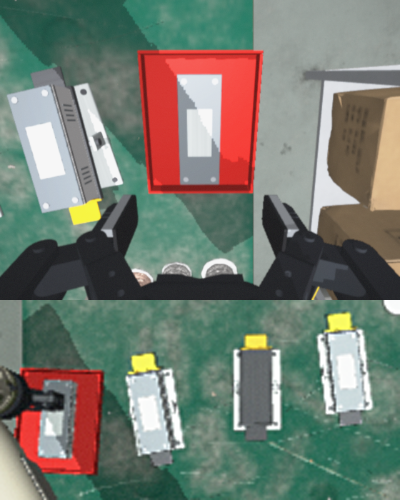

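The faulty box lies flat in the tray, lid up (lid near (200,130)). The two sound boxes are in their cradles with yellow ends up, and cradle B is empty. The arm is clear.

```bash
python3 -c "
from workcell import bot
print(bot.hand_in())"
```

```text
the job is handed in; nothing more can be done
None
```

The middle box was the faulty one: it stayed down when rocked, the other two swung back and are in their cradles. It now lies flat in the red tray, lid up, and the job was handed in about 20 s into the 72 s limit.

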